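# Close the lamp bay of a spectrophotometer with its quarter-turn stud

### The job

The lamp of the bench spectrophotometer has been changed: put the grey cover that lies on the bench back into the open lamp bay, fully home, then push its sprung blue wing stud in and turn it clockwise a quarter turn until it locks, and let go. The receptacle inside floats, so feel for its slot with a light push while you turn clockwise. The stud needs some 12 N: never force the cover, the stud or the hand against the instrument, and leave the red-lidded cup, the blue bottle and the cotton jar alone.

Things in the scene. Friction and masses are not known exactly. Their poses are not given: they have to be found in the camera images.
- spectrophotometer: White bench spectrophotometer, 220 (x) x 270 (y) x 95 mm high, fixed. Origin: centre of its underside, x to its rear, y to its left, z up. Screen and keys on the sloping front, a grey sample lid (9 mm proud, its rail 13 mm) on the left half of the flat top, the open lamp bay in the right half.
- bay_mouth (a point): Centre of the lamp bay's opening, level with the instrument's top (95 mm above the bench); axes as the instrument's. The opening is 66 (x) x 102 (y) mm, 44 mm deep.
- stud_hole (a point): Centre of the bay's steel receptacle, on its lip, 16.5 mm under the mouth; axes as the instrument's. Lip 4 mm thick with a straight through slot 5.8 mm wide. The receptacle floats: its slot lies along the instrument's x give or take 0.40 rad, not measured; it is stiff to turn. Under the lip, a quarter turn clockwise (from above) of the slot, is a detent 2.5 mm deep with a firm stop right behind it.
- lamp_cover: Loose grey cover, 0.2 kg: plate 80 (x) x 116 (y) x 3.5 mm on a 16 mm deep skirt that stands on the bench. Origin: centre of the skirt's lower edge, z up; plate from z = 16 to 19.5 mm. Skirt 64 x 100 mm (1 mm play all round in the bay; lowest 7 mm 1 mm narrower a side). Fits either way round. Home: plate flat on the instrument's top, origin 16 mm below the mouth. Stud at its centre.
- wing (a point): Centre of the stud's blue wing, on the stud's axis: a bar 34 mm long, 11 mm thick, 24 mm high, pinched across its thickness from above. With the stud out it is 32 mm above the plate's top, and the wing's underside 20 mm above it. Site x runs along the bar, z up. The steel cross pin at the stud's foot (26 mm long, 4 mm thick, flat below) is in line with the bar.
- stud_push (a joint): How far the stud is pressed in, m: 0 out, 0.012 fully in; spring 2.3 N to start plus 0.9 N per mm. Cover home: the cross pin meets the receptacle's lip at 0.002; in line with the slot it goes on through and is free to turn under the lip from 0.010 on (11 N). Let go in the detent it springs back to about 0.007 and stays, locked; elsewhere under the lip it stays at 0.010.
- stud_turn (a joint): Turn of the stud in the cover, rad, growing clockwise seen from above; at 0 bar and pin lie along the cover's x, at 1.57 along its y. Range -0.55 to 2.15; starts at -0.53 to -0.47, counter-clockwise of wherever the slot may lie. Slight friction (0.03 N m) holds it. The bar's yaw in the world is the cover's yaw minus this value.
- centrifuge: Benchtop centrifuge, 280 (x) x 236 (y) mm, 166 mm high, fixed furniture that stands between the cover and the instrument, farther back; nothing is done to it, but carry the cover over or round it. Origin: centre of its underside.
- specimen_cup: Specimen cup with red screw lid, 65 mm wide, 66 mm high, loose bystander; origin at the centre of its underside.
- lens_cleaner: Blue bottle with white nozzle, 44 mm wide, 138 mm high, loose bystander; origin at the centre of its underside.
- cotton_jar: Glass jar of cotton balls with steel lid, 64 mm wide, 99 mm high, loose bystander; origin at the centre of its underside.

How it is judged:
On the way, in this order (a step that is already met when the one before it is completed fails the run):
1. the cover sits home in the lamp bay, its plate flat on the instrument (z of lamp_cover in the frame of bay_mouth below -0.0143 m and horizontal distance between lamp_cover and bay_mouth below 0.004 m and angle between lamp_cover's own z axis and vertical below 0.03 rad), for 0.2 s.
2. the stud is pressed through the slot of the receptacle (all of step 1 and value of joint stud_push above 0.009 m), for 0.1 s.
At the end, for the whole second after the job is handed in: The cover is home in the lamp bay (origin at least 14.3 mm below the mouth and within 4 mm of its centre, tilted under 0.03 rad), at rest, and the stud is locked in the detent: turned past 1.0 rad and sprung back to between 6 and 8.8 mm of push (all of step 1 and value of joint stud_push between 0.006 and 0.0088 m and value of joint stud_turn above 1 rad and linear speed of lamp_cover below 0.01 m/s); the robot touches nothing.
It fails at once if the cover or its stud is forced against the instrument (contact forces adding up to over 55 N; a locked stud clamps with 18 N) (contact force between lamp_cover and spectrophotometer above 55 N).
It fails at once if the hand or arm strikes the instrument (over 25 N) (contact force between any of the fingers, the arm and spectrophotometer above 25 N).
It fails at once if a bystander is pushed away or knocked over (cup, bottle or jar moved over 30 mm) (distance of any of specimen_cup, lens_cleaner, cotton_jar from where it was at the start of the episode above 0.03 m).
It also fails if it takes over 72 s, if anything falls off the work surface, if the arm or the gripper's body presses on something with over 40 N, if the wrist force passes 120 N, or if a joint passes its speed limit or range.

### The arm

A 6-joint arm with a two-finger parallel gripper is mounted at the origin on a cart in front of the work surface, level with it; the furniture and walls round the work are solid. World frame = base frame: x ahead of the robot, y to its left, z up, the work surface at z = 0. Lengths are in m, angles in rad, forces in N, time in s.
With the tool pointing down it reaches from about 0.3 to 0.75 m from the base axis. Payload 8.5 kg.
Tool frame: the origin (TCP) lies midway between the tips of the shut fingers; the grasp point (between the pads) lies 19 mm behind it; z points along the fingers, y is the line along which they close (so a half turn about z gives the same grasp; the last joint's range is limited). The gripper opens to 85 mm and grips with 20 to 120 N. Pads are 22 mm wide; open, the fingers measure 114 mm over their backs; the gripper's body (76 mm by 85 mm) begins 54 mm behind the grasp point. The pads swing forward as they close: fully open they stand 13 mm farther back than shut.
Start: joints at [-1.382, 0.381, 1.297, -0, 1.464, -0.215], TCP at [0.216, -0.506, 0.231] pointing down, gripper open.
Joint ranges: [-3.11, 3.11], [-0.89, 2.33], [0.22, 2.48], [-1.42, 4.56], [0.17, 2.85], [-2.88, 2.88]. Speed limits (rad/s): [2.39, 2.39, 3.14, 3.14, 3.14, 3.14].

### API

Orientations are given as a unit quaternion [w, x, y, z].
In Python, from bench import manip gives the robot as it stands.
- The arm moves only by the tool servo_tool, never from a script. Its argument "increments" is text: rows parted by semicolons, each of 6 numbers parted by spaces: the shift along the world's x, y, z as a fraction of full scale, then the turn, a rotation vector about the world's x, y, z as a fraction of full scale. In form: x y z ax ay az; .... A call has exactly 8 rows; each row shifts and turns the commanded pose from where the row before left it; what a row does not reach is not made up. Full scale, the value 1, is 40 mm for a shift and 0.15 rad for a turn. A row lasts 1/8 s, in which the tool goes at most 62.5 mm and 10.7 degrees, less where a joint would pass 70% of its speed; a pose out of reach is approached as far as the arm can. A call with a number of a shift or a turn outside -1 to 1 is refused whole. A call with a gripper value outside its range is refused whole. "jaw" is the closure, from 0 (fully open) to 1 (shut), set as the call begins (left out, the last holds). The fingers move at their own pace and stop on an object; the grip force is fixed at half the most. Time passes only in rows, so rows that do not move let the fingers close, or fill a call up. It gives the time, the measured TCP pose, the force, the opening and the grip force at its end, in the units of the state.
- manip.get_obs(): the state, without advancing time (a new reading comes with each control period).
- manip.camera(name): name is "scene" or "side" or "wrist"; returns a dict with "pixels" (480x640x3 uint8, red, green, blue), "depth" (480x640 float32, m along the optical axis (not along the pixel's ray), 0 where there is no reading), "mtx" (3x3 intrinsics, pixels), "eye" and "attitude" of the camera in the world. Camera axes: x right, y down, z forward; pixel columns grow to the right and rows downward; lengths in m; the calibration is good to about 2 mm. A picture is of the moment at which its call begins.
- manip.finish_job(): hands the job in; it is judged then, once.
The state is a dict: "t": time; "qpos": joint angles; "qd": joint speeds; "joint_efforts": joint torques, N m; "position": TCP position; "tcp_rot": TCP orientation; "contact_force": force on the tool from outside, world axes, zero at the start; "wrist_torque": the same for the moment, N m; "gripper_width": finger opening in m; "grasp_force": force on a finger pad.
Only numpy, scipy, OpenCV 4.12 (cv2) and the standard library are available. Lean on these libraries where they do the work, as an engineer would, in place of code of your own. Each camera call takes 0.05 s, during which the arm holds its last target. There are 200 camera calls.

## Working session

There is one attempt and no reset: what is moved stays moved. The work goes in short steps, Python scripts to look and compute and a tool call to move; the robot and the scene stay as the last step left them, time stands still between calls to the robot, and variables do not carry over. Pictures are saved under pics/ and viewed, at most 10 in all, crops included, and the job is handed in when it is done.

Besides the shell and the picture viewer there is one more tool, called after "Request:" as name(argument=value, ...) on one line, values as JSON. servo_tool: Moves the arm, as the interface text tells. Its arguments: {"type":"object","properties":{"increments":{"type":"string"},"jaw":{"type":"number"}},"required":["increments"]}

```bash
mkdir -p pics; cat > h.py <<'E'
import numpy as np, cv2
from bench import manip
from scipy.spatial.transform import Rotation as R
def cam(n):
    c=manip.camera(n); c['pixels']=np.asarray(c['pixels']); return c
def rot(c):
    a=np.asarray(c['attitude'],float)
    return a if a.shape==(3,3) else R.from_quat(a,scalar_first=True).as_matrix()
def cloud(c):
    d=c['depth'];K=np.asarray(c['mtx']);v,u=np.indices(d.shape)
    p=np.stack([(u-K[0,2])/K[0,0]*d,(v-K[1,2])/K[1,1]*d,d],-1)
    return p@rot(c).T+np.asarray(c['eye'])
def save(c,n): cv2.imwrite('pics/'+n,cv2.cvtColor(c['pixels'],cv2.COLOR_RGB2BGR))
E
python3 - <<'E'
from h import *
o=manip.get_obs();print(o)
ims=[]
for n in ('scene','side','wrist'):
    c=cam(n);np.savez(f'pics/{n}0.npz',**c);print(n,c['eye'],c['attitude'],c['mtx'])
    save(c,n+'0.png')
E
```

```text
{'t': 0.0, 'qpos': array([-1.38233069e+00,  3.81240253e-01,  1.29832022e+00, -1.14091078e-05,
        1.46356762e+00, -2.15306902e-01]), 'qd': array([-0.00032496, -0.00018251, -0.00096354, -0.00011155, -0.00010658,
        0.00045794]), 'joint_efforts': array([ 2.10949169e-03, -4.48455656e+01, -2.31281537e+01, -2.44447892e-05,
        4.74311950e-03, -7.23550158e-06]), 'position': array([ 0.21602283, -0.50546909,  0.23066796]), 'tcp_rot': array([-7.67722382e-04,  9.79689679e-01,  2.00518188e-01,  4.63210939e-06]), 'contact_force': array([-0.4671955 , -0.18274796,  0.59025479]), 'wrist_torque': array([ 0.03138703, -0.06054989,  0.04195625]), 'grasp_force': 0.0, 'gripper_width': 0.08544850914615776}
scene [0.12825708 0.73427447 1.09407605] [ 0.07819336 -0.21226545  0.9120618  -0.34201235] [[566.25347473   0.         320.05422227]
 [  0.         566.25347473 237.9851267 ]
 [  0.           0.           1.        ]]
side [-0.14712148  0.71702326  0.65917255] [ 0.1744647  -0.28667145  0.81058022 -0.47993881] [[521.65499939   0.         322.67322652]
 [  0.         521.65499939 243.11730798]
 [  0.           0.           1.        ]]
wrist [ 0.28187109 -0.47781491  0.37427792] [ 0.11869793  0.82625387 -0.54487902 -0.07951224] [[352.00049212   0.         320.63680466]
 [  0.         352.00049212 236.95380441]
 [  0.           0.           1.        ]]
```

View pics/scene0.png

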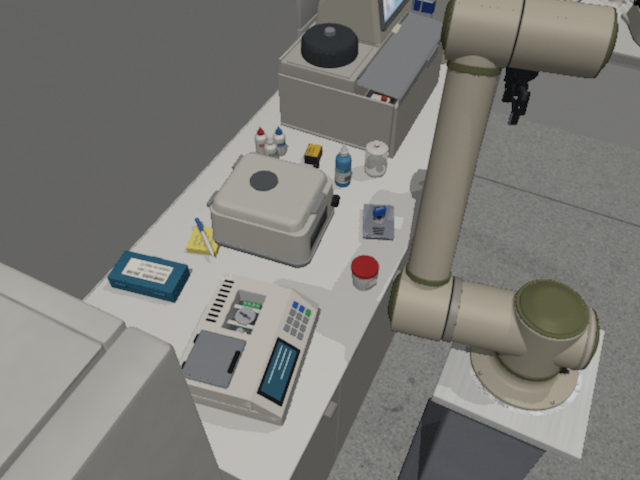

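View pics/wrist0.png

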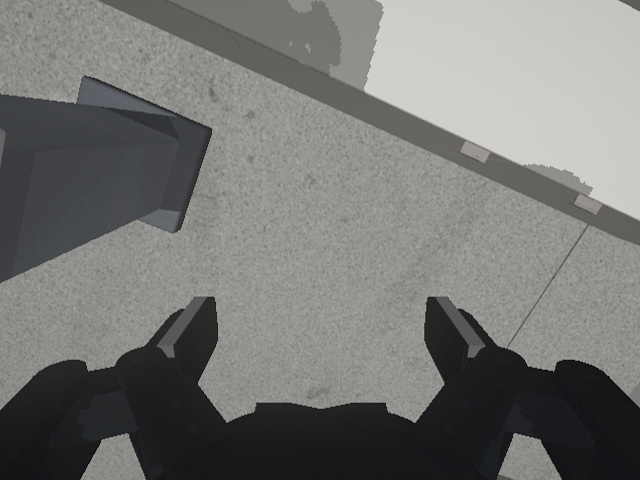

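The scene view shows the cover at about (378,222) with its blue wing at (379,212), and the instrument's open bay at about (245,312). The cup is at (365,272), the bottle at (343,167), the jar at (376,158) and the centrifuge at (272,205). The wrist view shows only floor and bench edge.

```bash
python3 - <<'E'
from h import *
c=dict(np.load('pics/scene0.npz'));P=cloud(c);np.set_printoptions(precision=4,suppress=True)
v,u=np.indices(c['depth'].shape)
def box(u0,u1,v0,v1): return (u>=u0)&(u<u1)&(v>=v0)&(v<v1)&(c['depth']>0)
hsv=cv2.cvtColor(c['pixels'],cv2.COLOR_RGB2HSV)
def rect(m,n):
    q=P[m][:,:2].astype(np.float32);r=cv2.minAreaRect(q);print(n,m.sum(),'z',np.median(P[m][:,2]),r)
# cover plate
b=box(345,410,190,250); print('bench z',np.median(P[box(345,360,235,250)][:,2]))
m=b&(abs(P[...,2]-.0195)<.005);rect(m,'plate')
w=b&(hsv[...,0]>100)&(hsv[...,0]<130)&(hsv[...,1]>130);rect(w,'wing');print(np.percentile(P[w],[5,50,95],axis=0))
wt=w&(P[...,2]>.057);rect(wt,'wingtop')
# instrument top
b=box(170,330,265,420); m=b&(abs(P[...,2]-.095)<.004);rect(m,'insttop')
lid=b&(abs(P[...,2]-.104)<.003);rect(lid,'lid')
inst=b&(P[...,2]>.02);rect(inst,'inst')
bay=box(215,280,285,340)&(P[...,2]<.088)&(P[...,2]>.03);rect(bay,'bay')
for n,bb in dict(cup=(345,385,250,295),bottle=(330,356,140,190),jar=(362,392,135,180),cent=(200,345,140,262)).items():
    m=box(*bb)&(P[...,2]>.03);rect(m,n); print(P[m][:,2].max())
for n in ('scene','side'):
    pass
im=cv2.cvtColor(c['pixels'],cv2.COLOR_RGB2BGR)
a=cv2.resize(im[270:350,200:300],(400,320),interpolation=2);b2=cv2.resize(im[185:265,335:435],(400,320),interpolation=2)
s=np.load('pics/side0.npz')['pixels'][...,::-1]
cv2.imwrite('pics/crop.png',np.vstack([np.hstack([a,b2]),cv2.resize(s,(373,280)).copy() if 0 else np.hstack([cv2.resize(s,(373,280)),np.zeros((280,427,3),np.uint8)])]))
E
```

```text
bench z 0.0010732579528158759
plate 854 z 0.020124916946337557 ((0.43025973439216614, -0.22974780201911926), (0.0795505940914154, 0.1220107451081276), 22.975614547729492)
wing 88 z 0.0544072220315871 ((0.4412859380245209, -0.23493880033493042), (0.03183472901582718, 0.04016200453042984), 57.88602828979492)
[[ 0.4201 -0.2399  0.0406]
 [ 0.4292 -0.2249  0.0544]
 [ 0.4421 -0.2149  0.0652]]
wingtop 35 z 0.06100991405778622 ((0.43012064695358276, -0.22797496616840363), (0.03159136697649956, 0.01310573797672987), 56.162757873535156)
insttop 5555 z 0.09530356666028406 ((0.5452525615692139, 0.2511448860168457), (0.18013472855091095, 0.27353230118751526), 10.56471061706543)
lid 2108 z 0.10424285802911093 ((0.5490924715995789, 0.26310402154922485), (0.14887620508670807, 0.24321821331977844), 11.122756958007812)
inst 16089 z 0.09407632347669292 ((0.4891917109489441, 0.2867963910102844), (0.32133424282073975, 0.6447199583053589), 40.376956939697266)
bay 1125 z 0.0741594983113778 ((0.5412956476211548, 0.19092825055122375), (0.12089850753545761, 0.09638243168592453), 14.837818145751953)
cup 671 z 0.06520773482632558 ((0.39015963673591614, -0.0416785329580307), (0.06525692343711853, 0.0645635575056076), 23.27124786376953)
0.0723447682977687
bottle 526 z 0.08306042941460778 ((0.5789020657539368, -0.3308360278606415), (0.04339165985584259, 0.30761027336120605), 16.01539421081543)
0.13891655956274096
jar 877 z 0.07107199329035341 ((0.5349730253219604, -0.43855440616607666), (0.09337423741817474, 0.10521616041660309), 7.187552452087402)
0.10211642983562363
cent 11656 z 0.14206290547257755 ((0.7174679636955261, -0.17204385995864868), (0.40842926502227783, 0.4656737148761749), 26.58121681213379)
0.17241235847062386
```

View pics/crop.png

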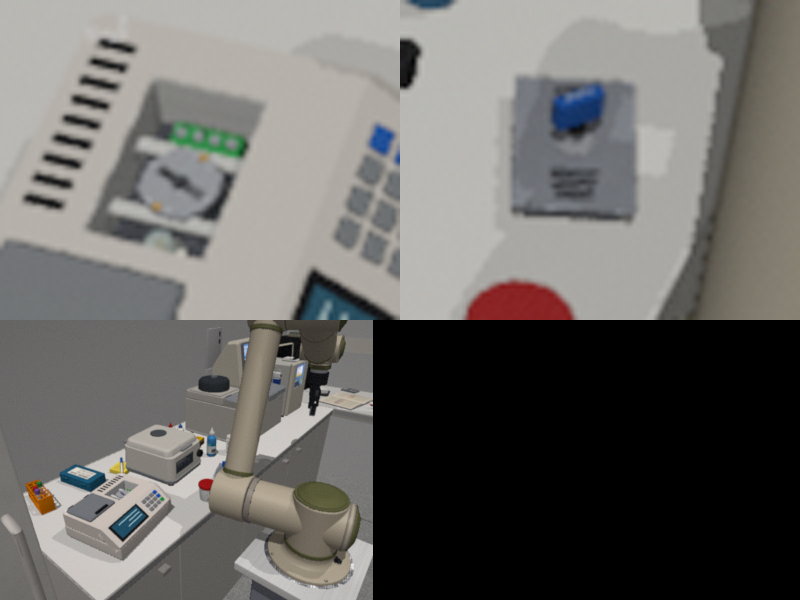

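The crop shows the bay's steel receptacle with its dark slot at crop (180,180) and the blue wing at crop (578,107). Both fit the sizes given. I'll look at the bay from above first, then at the cover.

Request:
servo_tool(increments=".2 .5 0 0 0 0;.4 .9 0 0 0 0;.4 .9 0 0 0 0;.4 .9 0 0 0 0;.4 .9 0 0 0 0;.4 .9 0 0 0 0;.4 .9 0 0 0 0;.4 .9 0 0 0 0", jaw=0)

```text
t: 1.15
position: [0.3364, -0.2325, 0.2312]
tcp_rot: [-0.0, 0.98, 0.2, -0.0]
contact_force: [0.6, -0.3, 0.3]
gripper_width: 0.0853
grasp_force: 0.0
```

Request:
servo_tool(increments=".4 .9 0 0 0 0;.4 .9 0 0 0 0;.4 .9 0 0 0 0;.4 .9 0 0 0 0;.4 .9 0 0 0 0;.4 .9 0 0 0 0;.4 .9 0 0 0 0;.4 .9 0 0 0 0")

```text
t: 2.15
position: [0.4644, 0.0556, 0.2312]
tcp_rot: [-0.0, 0.98, 0.201, -0.0]
contact_force: [0.5, -0.9, 0.7]
gripper_width: 0.0858
grasp_force: 0.0
```

Request:
servo_tool(increments=".4 .9 -.2 0 0 0;.4 .9 -.2 0 0 0;.3 .7 -.1 0 0 0;.2 .5 0 0 0 0;.1 .1 0 0 0 0;0 0 0 0 0 0;0 0 0 0 0 0;0 0 0 0 0 0")

```text
t: 3.15
position: [0.52, 0.1777, 0.2115]
tcp_rot: [0.0, 0.98, 0.2, 0.0]
contact_force: [0.1, -1.4, -0.9]
gripper_width: 0.0852
grasp_force: 0.0
```

```bash
python3 - <<'E'
from h import *
c=cam('wrist');np.savez('pics/wbay.npz',**c);save(c,'wbay.png');print(c['eye'],manip.get_obs()['qpos'])
E
```

```text
[0.58578242 0.20548536 0.35497809] [ 1.13910754e-01  3.94787221e-01  1.33394243e+00 -4.10754718e-05
  1.41267449e+00  1.28166822e+00]
```

View pics/wbay.png

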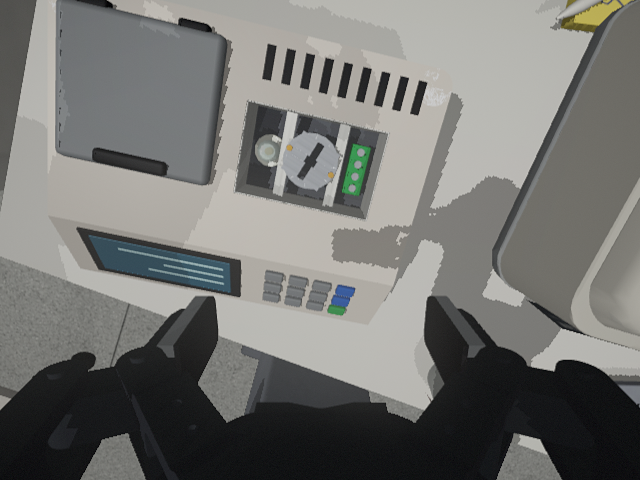

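The bay's opening has corners near (247,101), (387,133), (366,217) and (235,191). The receptacle disc is at (311,161) with its dark slot slanting through it.

```bash
cat >> h.py <<'E'
def ray(c,uv,z):
    uv=np.asarray(uv,float).reshape(-1,2);K=np.asarray(c['mtx']);e=np.asarray(c['eye'])
    d=np.c_[(uv[:,0]-K[0,2])/K[0,0],(uv[:,1]-K[1,2])/K[1,1],np.ones(len(uv))]@rot(c).T
    return (e+d*((z-e[2])/d[:,2])[:,None])[:,:2]
def contour(m):
    cs,_=cv2.findContours(m.astype(np.uint8),cv2.RETR_EXTERNAL,cv2.CHAIN_APPROX_NONE)
    return max(cs,key=cv2.contourArea)
def quad(m):
    k=cv2.approxPolyDP(cv2.convexHull(contour(m)),8,True)[:,0];return k
E
python3 - <<'E'
from h import *
np.set_printoptions(precision=4,suppress=True)
c=dict(np.load('pics/wbay.npz'));P=cloud(c);v,u=np.indices(c['depth'].shape)
roi=(u>225)&(u<400)&(v>92)&(v<228)
m=roi&(P[...,2]<.0925)&(c['depth']>0)
m=cv2.morphologyEx(m.astype(np.uint8),cv2.MORPH_OPEN,np.ones((3,3)))
top=roi&(abs(P[...,2]-.095)<.004);print('top z',np.median(P[top][:,2]))
k=contour(m);xy=ray(c,k[:,0],.095).astype(np.float32);print(quad(m).tolist(),cv2.minAreaRect(xy))
g=cv2.cvtColor(c['pixels'],cv2.COLOR_RGB2GRAY)
m2=cv2.morphologyEx((roi&(g<150)).astype(np.uint8),cv2.MORPH_CLOSE,np.ones((9,9)))
k=contour(m2);xy=ray(c,k[:,0],.095).astype(np.float32);print(quad(m2).tolist(),cv2.minAreaRect(xy))
xy4=ray(c,[(247,101),(387,133),(366,217),(235,191)],.095);print(xy4,np.linalg.norm(np.diff(xy4,axis=0),axis=1),xy4.mean(0))
s=((u-311)**2+(v-161)**2<22**2)&(g<70)
k=contour(s);xy=ray(c,k[:,0],.0785).astype(np.float32);print('slot',cv2.minAreaRect(xy),s.sum())
E
```

```text
top z 0.09573291028275105
[[249, 102], [386, 133], [365, 217], [236, 190]] ((0.5639015436172485, 0.2052508294582367), (0.0638887882232666, 0.0995706096291542), 10.752795219421387)
[[247, 100], [387, 133], [365, 218], [235, 191]] ((0.5635709762573242, 0.20573434233665466), (0.0660347193479538, 0.10144981741905212), 10.892441749572754)
[[0.5853 0.2608]
 [0.6042 0.1625]
 [0.5432 0.1501]
 [0.5229 0.2479]] [0.1002 0.0623 0.0998] [0.5639 0.2053]
slot ((0.5635048747062683, 0.20492790639400482), (0.007869087159633636, 0.029628179967403412), 85.93514251708984) 268
```

Bay centre is (0.5637, 0.2055) with yaw about 10.8°. The slot's world yaw is about -4°, so stud_turn there is about 0.26 rad. Next is the cover.

Request:
servo_tool(increments="-.2 -.6 0 0 0 .15;-.2 -.8 0 0 0 .25;-.2 -.8 0 0 0 .25;-.2 -.8 0 0 0 .25;-.2 -.8 0 0 0 .25;-.2 -.8 0 0 0 .25;-.2 -.8 0 0 0 .25;-.2 -.8 0 0 0 .25")

```text
t: 4.2
position: [0.4556, -0.0709, 0.2115]
tcp_rot: [0.0, 0.941, 0.338, 0.0]
contact_force: [0.5, 0.4, 0.6]
gripper_width: 0.0856
grasp_force: 0.0
```

Request:
servo_tool(increments="-.2 -.8 0 0 0 .25;-.2 -.8 0 0 0 .25;-.2 -.8 0 0 0 .25;-.2 -.8 0 0 0 .25;-.2 -.8 -.2 0 0 .25;-.2 -.7 -.2 0 0 .25;-.1 -.4 -.1 0 0 .15;0 -.1 0 0 0 0")

```text
t: 5.2
position: [0.4036, -0.2784, 0.1912]
tcp_rot: [-0.0, 0.893, 0.45, -0.0]
contact_force: [0.1, -0.4, -0.1]
gripper_width: 0.0856
grasp_force: 0.0
```

Request:
servo_tool(increments="0 0 0 0 0 0;0 0 0 0 0 0;0 0 0 0 0 0;0 0 0 0 0 0;0 0 0 0 0 0;0 0 0 0 0 0;0 0 0 0 0 0;0 0 0 0 0 0")

```text
t: 6.2
position: [0.4041, -0.2778, 0.1913]
tcp_rot: [0.0, 0.892, 0.451, 0.0]
contact_force: [0.4, 0.1, 0.6]
gripper_width: 0.0853
grasp_force: 0.0
```

```bash
python3 - <<'E'
from h import *
np.set_printoptions(precision=4,suppress=True)
c=cam('wrist');np.savez('pics/wcov.npz',**c);save(c,'wcov.png');P=cloud(c)
hsv=cv2.cvtColor(c['pixels'],cv2.COLOR_RGB2HSV)
ok=(c['depth']>0)&(np.hypot(P[...,0]-.43,P[...,1]+.23)<.09)
m=ok&(abs(P[...,2]-.0195)<.006);k=cv2.convexHull(contour(m))
print('plate z',np.median(P[m][:,2]),quad(m).tolist(),cv2.minAreaRect(ray(c,k[:,0],.0195).astype(np.float32)))
w=ok&(hsv[...,0]>100)&(hsv[...,0]<130)&(hsv[...,1]>130)
print('w z',np.percentile(P[w][:,2],[5,50,95]))
t=w&(P[...,2]>.0595);k=contour(t);print(len(k),cv2.minAreaRect(ray(c,k[:,0],.0635).astype(np.float32)))
o=manip.get_obs();print(o['position'],R.from_quat(o['tcp_rot'],scalar_first=True).as_matrix()[:,0],o['qpos'])
E
```

```text
plate z 0.020328557586561324 [[277, 74], [392, 149], [343, 223], [233, 157]] ((0.4304724633693695, -0.22883552312850952), (0.07977194339036942, 0.11569343507289886), 21.85374641418457)
w z [0.0621 0.0639 0.0652]
106 ((0.43053653836250305, -0.22931522130966187), (0.03266039490699768, 0.01038433238863945), 50.675331115722656)
[ 0.4041 -0.2778  0.1913] [ 0.5928  0.8054 -0.    ] [-0.8442  0.3125  1.5267 -0.      1.3023 -0.2096]
```

View pics/wcov.png

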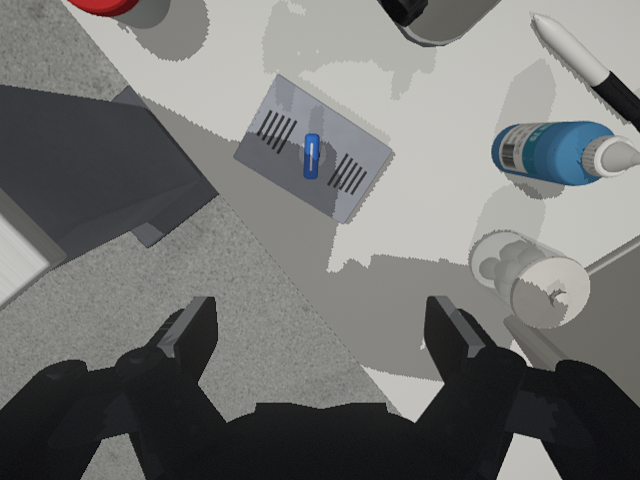

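The view shows the cover with plate corners (277,74), (392,149), (343,223) and (233,157) and the wing at (312,156). The jar and bottle stand well to the right. Measured sizes match (79.8 x 115.7 mm, wing yaw 50.7°), so I'll descend and pinch the wing.

Request:
servo_tool(increments=".3 .5 -.2 0 0 -.17;.3 .5 -.5 0 0 -.17;.06 .22 -.8 0 0 0;0 0 -.8 0 0 0;0 0 -.7 0 0 0;0 0 -.5 0 0 0;0 0 -.3 0 0 0;0 0 -.1 0 0 0")

```text
t: 7.25
position: [0.4305, -0.229, 0.035]
tcp_rot: [-0.0, 0.904, 0.428, -0.0]
contact_force: [0.4, -0.1, -0.2]
gripper_width: 0.0848
grasp_force: 0.0
```

Request:
servo_tool(increments="0 0 0 0 0 0;0 0 0 0 0 0;0 0 0 0 0 0;0 0 0 0 0 0;0 0 0 0 0 0;0 0 0 0 0 0;0 0 0 0 0 0;0 0 0 0 0 0", jaw=1)

```text
t: 8.25
position: [0.4306, -0.229, 0.0354]
tcp_rot: [0.0, 0.904, 0.428, 0.0]
contact_force: [0.3, 0.3, 2.5]
gripper_width: 0.0099
grasp_force: 60.6
```

Request:
servo_tool(increments="0 0 .4 0 0 0;0 0 .8 0 0 0;0 0 .8 0 0 0;0 0 .8 0 0 .2;0 0 .8 0 0 .5;0 0 .6 0 0 .8;0 0 .4 0 0 .8;0 0 .15 0 0 .8")

```text
t: 9.25
position: [0.4303, -0.2288, 0.2257]
tcp_rot: [-0.0, 0.779, 0.627, -0.0]
contact_force: [0.5, 0.7, -1.8]
gripper_width: 0.01
grasp_force: 60.1
```

Request:
servo_tool(increments=".1 .3 0 0 0 .8;.21 .7 0 0 0 .8;.21 .7 0 0 0 .8;.21 .7 0 0 0 .8;.21 .7 0 0 0 .8;.21 .7 0 0 0 .8;.21 .7 0 0 0 .8;.21 .7 0 0 0 .8")

```text
t: 10.25
position: [0.4931, -0.0199, 0.2247]
tcp_rot: [-0.001, 0.402, 0.916, -0.0]
contact_force: [-0.5, -0.5, -3.3]
gripper_width: 0.01
grasp_force: 60.0
```

Request:
servo_tool(increments=".21 .7 0 0 0 .8;.21 .7 0 0 0 .8;.21 .7 0 0 0 .8;.21 .7 0 0 0 .8;.21 .7 0 0 0 .8;.21 .7 0 0 0 .8;.21 .7 0 0 0 .8;.15 .4 0 0 0 .8")

```text
t: 11.25
position: [0.5578, 0.1923, 0.2243]
tcp_rot: [-0.001, -0.067, 0.998, 0.0]
contact_force: [0.5, -0.2, -1.4]
gripper_width: 0.01
grasp_force: 60.1
```

Request:
servo_tool(increments=".1 .3 0 0 0 .8;.04 .06 0 0 0 .8;0 0 0 0 0 .8;0 0 0 0 0 .6;0 0 0 0 0 .4;0 0 0 0 0 .2;0 0 0 0 0 .15;0 0 0 0 0 0")

```text
t: 12.25
position: [0.5636, 0.2054, 0.2252]
tcp_rot: [-0.0, -0.339, 0.941, 0.0]
contact_force: [0.3, 0.4, -1.2]
gripper_width: 0.01
grasp_force: 60.0
```

```bash
python3 - <<'E'
from h import *
np.set_printoptions(precision=4,suppress=True)
c=cam('wrist');s=cam('scene');np.savez('pics/ws.npz',**s);np.savez('pics/wc2.npz',**c)
o=manip.get_obs();X=R.from_quat(o['tcp_rot'],scalar_first=True).as_matrix()[:,0];print(o['t'],o['position'],np.degrees(np.arctan2(X[1],X[0])),o['qpos'],o['contact_force'])
x,y,z=o['position'];P=cloud(s);zp=z-.016
m=(s['depth']>0)&(np.hypot(P[...,0]-x,P[...,1]-y)<.1)&(abs(P[...,2]-zp)<.008)
print(m.sum(),np.median(P[m][:,2]),zp,cv2.minAreaRect(P[m][:,:2].astype(np.float32)))
cv2.imwrite('pics/c2.png',np.hstack([cv2.resize(c['pixels'][...,::-1],(400,300)),cv2.resize(s['pixels'][190:350,160:373,::-1],(400,300))]))
E
```

```text
12.35 [0.5636 0.2055 0.2252] -140.42162129046 [ 0.1524  0.4735  1.1617 -0.      1.5066 -2.1091] [-0.0723  0.6999 -0.6963]
1575 0.20943518742110967 0.20924933073260865 ((0.562643826007843, 0.20381537079811096), (0.08062733709812164, 0.11933277547359467), 10.397160530090332)
```

View pics/c2.png

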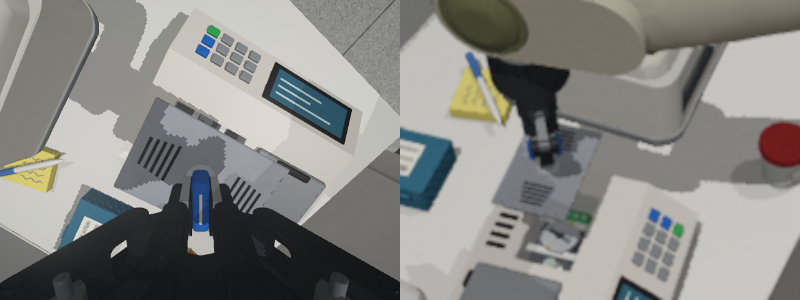

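The cover is held level above the bay, with the wing in the fingers, the plate at the expected height and cover yaw about 190.8°. I'll check the plate's offset from the TCP with the wrist camera's view before inserting.

```bash
python3 - <<'E'
from h import *
np.set_printoptions(precision=4,suppress=True)
c=dict(np.load('pics/wc2.npz'));P=cloud(c);zp=.2093
m=(c['depth']>0)&(np.hypot(P[...,0]-.5636,P[...,1]-.2055)<.1)&(abs(P[...,2]-zp)<.006)
print(m.sum(),np.median(P[m][:,2]))
k=cv2.convexHull(contour(m));print(quad(m).tolist(),cv2.minAreaRect(ray(c,k[:,0],zp).astype(np.float32)))
th=np.radians(10.8);a=np.array([np.cos(th),np.sin(th)]);b=np.array([-a[1],a[0]])
q=ray(c,contour(m)[:,0],zp)-[.5636,.2055];print('x range',np.percentile(q@a,[0,1,99,100]),'y range',np.percentile(q@b,[0,1,99,100]))
E
```

```text
25810 0.2097254258576418
[[250, 155], [462, 271], [421, 330], [403, 341], [258, 334], [182, 297]] ((0.5626035928726196, 0.20474392175674438), (0.07969871908426285, 0.11541730165481567), 10.758030891418457)
x range [-0.041  -0.041   0.0387  0.0387] y range [-0.0583 -0.0582  0.0571  0.0572]
```

Request:
servo_tool(increments=".02 .018 -.2 0 0 0;0 0 -.4 0 0 0;0 0 -.5 0 0 0;0 0 -.5 0 0 0;0 0 -.3 0 0 0;0 0 -.15 0 0 0;0 0 -.08 0 0 0;0 0 0 0 0 0")

```text
t: 13.35
position: [0.5646, 0.2062, 0.1404]
tcp_rot: [0.0, -0.339, 0.941, -0.0]
contact_force: [0.8, -1.4, -2.0]
gripper_width: 0.0101
grasp_force: 60.0
```

Request:
servo_tool(increments="0 0 -.08 0 0 0;0 0 -.08 0 0 0;0 0 -.08 0 0 0;0 0 -.06 0 0 0;0 0 -.06 0 0 0;0 0 0 0 0 0;0 0 0 0 0 0;0 0 0 0 0 0")

```text
t: 14.35
position: [0.5646, 0.2062, 0.1258]
tcp_rot: [0.0, -0.339, 0.941, -0.0]
contact_force: [-0.5, -0.2, -2.2]
gripper_width: 0.0101
grasp_force: 60.0
```

Request:
servo_tool(increments="0 0 -.05 0 0 0;0 0 -.05 0 0 0;0 0 -.05 0 0 0;0 0 -.04 0 0 0;0 0 0 0 0 0;0 0 0 0 0 0;0 0 0 0 0 0;0 0 0 0 0 0")

```text
t: 15.35
position: [0.5645, 0.2062, 0.1182]
tcp_rot: [0.0, -0.339, 0.941, -0.0]
contact_force: [-0.0, -0.8, -2.3]
gripper_width: 0.01
grasp_force: 60.0
```

Request:
servo_tool(increments="0 0 -.04 0 0 0;0 0 -.04 0 0 0;0 0 -.03 0 0 0;0 0 0 0 0 0;0 0 0 0 0 0;0 0 0 0 0 0;0 0 0 0 0 0;0 0 0 0 0 0")

```text
t: 16.35
position: [0.5645, 0.2062, 0.1138]
tcp_rot: [0.0, -0.339, 0.941, -0.0]
contact_force: [-0.9, -0.0, 3.3]
gripper_width: 0.0099
grasp_force: 60.6
```

Home with a light push. Now I'll turn clockwise towards the slot, pressing lightly.

Request:
servo_tool(increments="0 0 -.03 0 0 -.3;0 0 0 0 0 -.55;0 0 0 0 0 -.55;0 0 0 0 0 -.55;0 0 0 0 0 -.55;0 0 0 0 0 -.55;0 0 0 0 0 -.55;0 0 0 0 0 -.4")

```text
t: 17.35
position: [0.5645, 0.2061, 0.1127]
tcp_rot: [0.0, -0.044, 0.999, -0.0]
contact_force: [-2.3, -0.6, 3.8]
gripper_width: 0.0099
grasp_force: 60.9
```

Request:
servo_tool(increments="0 0 -.02 0 0 -.1;0 0 -.02 0 0 -.1;0 0 -.02 0 0 -.1;0 0 0 0 0 -.1;0 0 0 0 0 -.1;0 0 0 0 0 -.1;0 0 0 0 0 -.1;0 0 0 0 0 -.1")

```text
t: 18.35
position: [0.565, 0.2063, 0.1121]
tcp_rot: [0.001, 0.014, 1.0, 0.0]
contact_force: [-4.6, -0.8, 16.9]
gripper_width: 0.0102
grasp_force: 62.7
```

Request:
servo_tool(increments="0 0 .01 0 0 -.08;0 0 0 0 0 -.08;0 0 0 0 0 -.08;0 0 0 0 0 -.08;0 0 0 0 0 0;0 0 0 0 0 0;0 0 0 0 0 0;0 0 0 0 0 0")

```text
t: 19.35
position: [0.565, 0.2063, 0.1121]
tcp_rot: [0.001, 0.038, 0.999, 0.0]
contact_force: [-3.5, -2.4, 13.6]
gripper_width: 0.0099
grasp_force: 62.2
```

Request:
servo_tool(increments="0 0 0 0 0 -.08;0 0 0 0 0 -.08;0 0 0 0 0 -.08;0 0 0 0 0 -.08;0 0 0 0 0 -.08;0 0 0 0 0 0;0 0 0 0 0 0;0 0 0 0 0 0")

```text
t: 20.35
position: [0.5649, 0.2061, 0.1113]
tcp_rot: [0.001, 0.068, 0.998, 0.0]
contact_force: [-2.1, -1.4, 6.7]
gripper_width: 0.0099
grasp_force: 61.4
```

The force dropped and the stud sank, so the pin is in the slot. Pressing through.

Request:
servo_tool(increments="0 0 -.04 0 0 0;0 0 -.04 0 0 0;0 0 -.04 0 0 0;0 0 -.04 0 0 0;0 0 -.03 0 0 0;0 0 0 0 0 0;0 0 0 0 0 0;0 0 0 0 0 0")

```text
t: 21.35
position: [0.565, 0.2061, 0.1044]
tcp_rot: [0.001, 0.068, 0.998, 0.0]
contact_force: [-3.7, -2.0, 12.4]
gripper_width: 0.0102
grasp_force: 62.2
```

Request:
servo_tool(increments="0 0 -.01 0 0 -.2;0 0 0 0 0 -.5;0 0 0 0 0 -.6;0 0 0 0 0 -.6;0 0 0 0 0 -.6;0 0 0 0 0 -.6;0 0 0 0 0 -.6;0 0 0 0 0 -.6")

```text
t: 22.35
position: [0.565, 0.206, 0.1039]
tcp_rot: [0.001, 0.382, 0.924, 0.0]
contact_force: [-4.2, -2.9, 11.2]
gripper_width: 0.0097
grasp_force: 62.1
```

```bash
python3 -c "
from h import *
o=manip.get_obs();print(o['position'],o['tcp_rot'],o['wrist_torque'],o['contact_force'],o['qpos'])"
```

```text
[0.56497976 0.20598799 0.10385925] [1.00624827e-03 3.82175342e-01 9.24089233e-01 2.92109429e-04] [-0.40842946  0.72140365  0.02385283] [-4.24332    -2.90751379 11.23852607] [ 1.53198127e-01  5.82142422e-01  1.33977540e+00 -5.80243210e-04
  1.21765127e+00 -6.33099236e-01]
```

Request:
servo_tool(increments="0 0 0 0 0 -.6;0 0 0 0 0 -.7;0 0 0 0 0 -.7;0 0 0 0 0 -.7;0 0 0 0 0 -.7;0 0 0 0 0 -.7;0 0 0 0 0 -.6;0 0 0 0 0 -.4")

```text
t: 23.35
position: [0.5649, 0.206, 0.1038]
tcp_rot: [0.001, 0.699, 0.715, 0.001]
contact_force: [-3.6, -1.3, 11.6]
gripper_width: 0.0101
grasp_force: 62.1
```

Request:
servo_tool(increments="0 0 0 0 0 -.1;0 0 0 0 0 -.1;0 0 0 0 0 -.1;0 0 0 0 0 -.1;0 0 0 0 0 0;0 0 0 0 0 0;0 0 0 0 0 0;0 0 0 0 0 0")

```text
t: 24.35
position: [0.5649, 0.2059, 0.1038]
tcp_rot: [0.001, 0.72, 0.694, 0.001]
contact_force: [-3.5, -2.6, 12.3]
gripper_width: 0.01
grasp_force: 62.1
```

```bash
python3 -c "
from h import *
o=manip.get_obs();print(o['position'],o['tcp_rot'],o['wrist_torque'],o['contact_force'],np.degrees(2*np.arctan2(o['tcp_rot'][2],o['tcp_rot'][1])))"
```

```text
[0.56486012 0.20593609 0.10383801] [7.17595871e-04 7.19625100e-01 6.94362230e-01 5.42596487e-04] [-0.40710646  0.75555284 -0.0034311 ] [-3.46226705 -2.61292461 12.34785138] 87.95287861365314
```

Request:
servo_tool(increments="0 0 0 0 0 -.1;0 0 0 0 0 -.1;0 0 0 0 0 -.1;0 0 0 0 0 -.1;0 0 0 0 0 0;0 0 0 0 0 0;0 0 0 0 0 0;0 0 0 0 0 0")

```text
t: 25.35
position: [0.5649, 0.206, 0.1038]
tcp_rot: [0.001, 0.74, 0.672, 0.001]
contact_force: [-4.6, -2.9, 11.9]
gripper_width: 0.0099
grasp_force: 62.1
```

```bash
cat > s.py <<'E'
from h import *
o=manip.get_obs();print(o['t'],o['position'],o['wrist_torque'],o['contact_force'],np.degrees(2*np.arctan2(o['tcp_rot'][2],o['tcp_rot'][1])))
E
python3 s.py
```

```text
25.35 [0.56485728 0.20597093 0.10383496] [-0.41167728  0.72130807 -0.02310646] [-4.628339   -2.86626392 11.91259404] 84.52021497950139
```

Request:
servo_tool(increments="0 0 0 0 0 -.1;0 0 0 0 0 -.1;0 0 0 0 0 -.1;0 0 0 0 0 0;0 0 0 0 0 0;0 0 0 0 0 0;0 0 0 0 0 0;0 0 0 0 0 0")

```text
t: 26.35
position: [0.5649, 0.2059, 0.1038]
tcp_rot: [0.001, 0.755, 0.656, 0.001]
contact_force: [-4.5, -2.1, 12.4]
gripper_width: 0.0099
grasp_force: 62.1
```

```bash
python3 s.py
```

```text
26.35 [0.56486901 0.20594985 0.10379274] [-0.36946772  0.75495962 -0.0234755 ] [-4.52662451 -2.06824108 12.37267168] 81.94023744151849
```

Request:
servo_tool(increments="0 0 0 0 0 -.1;0 0 0 0 0 -.1;0 0 0 0 0 -.1;0 0 0 0 0 0;0 0 0 0 0 0;0 0 0 0 0 0;0 0 0 0 0 0;0 0 0 0 0 0")

```text
t: 27.35
position: [0.5649, 0.2059, 0.1038]
tcp_rot: [0.001, 0.77, 0.639, 0.001]
contact_force: [-3.6, -2.4, 12.0]
gripper_width: 0.0103
grasp_force: 62.1
```

```bash
python3 s.py
```

```text
27.35 [0.56487601 0.20594025 0.1038059 ] [-0.43039575  0.72726423 -0.0151132 ] [-3.57569712 -2.37429607 11.96651701] 79.36064342998915
```

Request:
servo_tool(increments="0 0 0 0 0 -.1;0 0 0 0 0 -.1;0 0 0 0 0 -.1;0 0 0 0 0 0;0 0 0 0 0 0;0 0 0 0 0 0;0 0 0 0 0 0;0 0 0 0 0 0")

```text
t: 28.35
position: [0.5648, 0.206, 0.1038]
tcp_rot: [0.001, 0.784, 0.621, 0.001]
contact_force: [-3.6, -2.5, 12.2]
gripper_width: 0.0099
grasp_force: 62.1
```

```bash
python3 s.py
```

```text
28.35 [0.56484304 0.20596675 0.10382495] [-0.39394205  0.77603005  0.04445366] [-3.63448494 -2.48009846 12.15528424] 76.79101998356032
```

Request:
servo_tool(increments="0 0 0 0 0 -.1;0 0 0 0 0 -.1;0 0 0 0 0 -.1;0 0 0 0 0 0;0 0 0 0 0 0;0 0 0 0 0 0;0 0 0 0 0 0;0 0 0 0 0 0")

```text
t: 29.35
position: [0.5647, 0.2061, 0.1038]
tcp_rot: [0.0, 0.797, 0.603, 0.001]
contact_force: [-4.1, -1.2, 12.2]
gripper_width: 0.0099
grasp_force: 62.2
```

```bash
python3 s.py
```

```text
29.35 [0.56467055 0.20611326 0.10381586] [-0.31734391  0.88260237  0.1166582 ] [-4.05818698 -1.21143274 12.24664268] 74.22211905267201
```

The stop can be felt (0.12 N m at about 76°). I'll back off slightly and ease up to see whether it springs back into the detent.

Request:
servo_tool(increments="0 0 0 0 0 .1;0 0 0 0 0 .08;0 0 .03 0 0 0;0 0 .03 0 0 0;0 0 .015 0 0 0;0 0 0 0 0 0;0 0 0 0 0 0;0 0 0 0 0 0")

```text
t: 30.35
position: [0.5647, 0.2061, 0.1062]
tcp_rot: [0.0, 0.789, 0.614, 0.0]
contact_force: [-2.9, -1.4, 7.6]
gripper_width: 0.0098
grasp_force: 61.5
```

```bash
python3 s.py
```

```text
30.35 [0.56466145 0.20608422 0.10621489] [-0.25687924  0.55225937  0.06851692] [-2.93737189 -1.37484285  7.57228692] 75.76125708008709
```

Request:
servo_tool(increments="0 0 0 0 0 0;0 0 0 0 0 0;0 0 0 0 0 0;0 0 0 0 0 0;0 0 0 0 0 0;0 0 .1 0 0 0;0 0 .2 0 0 0;0 0 .3 0 0 0", jaw=0.5)

```text
t: 31.35
position: [0.5645, 0.2062, 0.1303]
tcp_rot: [-0.0, 0.789, 0.614, -0.0]
contact_force: [-0.1, -0.4, -1.3]
gripper_width: 0.0427
grasp_force: 0.0
```

Request:
servo_tool(increments="0 0 .5 0 0 0;0 0 .7 0 0 0;-.3 0 .7 0 0 0;-.6 0 .3 0 0 0;-.6 0 0 0 0 0;-.4 0 0 0 0 0;0 0 0 0 0 0;0 0 0 0 0 0")

```text
t: 32.35
position: [0.4892, 0.2062, 0.218]
tcp_rot: [0.0, 0.789, 0.614, 0.0]
contact_force: [0.7, -0.6, 0.3]
gripper_width: 0.0426
grasp_force: 0.0
```

```bash
python3 s.py; python3 - <<'E'
from h import *
np.set_printoptions(precision=4,suppress=True)
c=cam('wrist');s=cam('scene');P=cloud(c);hsv=cv2.cvtColor(c['pixels'],cv2.COLOR_RGB2HSV)
near=(c['depth']>0)&(np.hypot(P[...,0]-.564,P[...,1]-.2055)<.075)
w=near&(hsv[...,0]>100)&(hsv[...,0]<130)&(hsv[...,1]>130)&(P[...,2]>.105)
print('wing',w.sum(),np.percentile(P[w][:,2],[5,50,90,98]))
t=w&(P[...,2]>np.percentile(P[w][:,2],50)-.003);k=contour(t);print(cv2.minAreaRect(ray(c,k[:,0],.1355).astype(np.float32)))
m=near&(abs(P[...,2]-.0985)<.006)
q=P[m];A=np.c_[q[:,:2]-[.564,.2055],np.ones(len(q))];print('plane',np.linalg.lstsq(A,q[:,2],rcond=None)[0])
cv2.imwrite('pics/c3.png',np.hstack([cv2.resize(c['pixels'][...,::-1],(400,300)),cv2.resize(s['pixels'][230:390,160:373,::-1],(400,300))]))
E
```

```text
32.35 [0.48917721 0.2061661  0.21798112] [-0.0409077  -0.03765593 -0.016772  ] [ 0.65711794 -0.55142192  0.34176078] 75.72990807919504
wing 1038 [0.1196 0.1349 0.1364 0.137 ]
((0.5633722543716431, 0.2072853296995163), (0.03308586776256561, 0.011255422607064247), 76.3854751586914)
plane [-0.0021  0.0063  0.0977]
```

View pics/c3.png

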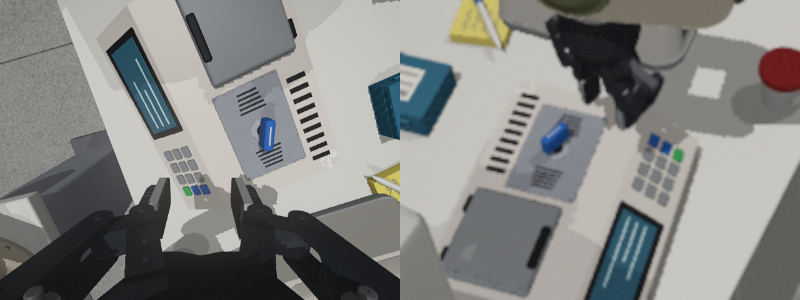

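The cover lies flat in the bay, wing at (267,134) in the left panel. Its top is 135–136 mm above the bench, which matches about 7 mm of push, so the stud is locked at a turn of about 2.0 rad. The hand is clear, so I'm handing in.

```bash
python3 -c "
from bench import manip
print(manip.finish_job())"
```

```text
the job is handed in; nothing more can be done
None
```

The cover is home in the lamp bay and the stud is pressed in, turned about 2.0 rad clockwise and locked at about 7 mm of push by camera; the hand is clear, and I handed the job in at about 32 s, with no verdict returned.

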